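# Level the jar turntable's board

### The job

Level the board that carries the jar turntable: first press the blue flip-down spirit level shut until it snaps flat under its catch. Then take the red levelling knob, press it down so that its foot stands firmly on the pad below, and turn it until the bubble is centred between the two black lines. Finish while still holding the knob pressed down with the bubble centred, without knocking over, shifting or turning the turntable and the other things around.

Things in the scene. Friction and masses are not known exactly. Their poses are not given: they have to be found in the camera images.
- stand: fixed dark steel frame on the granite that carries the board; origin on the slab surface under its middle; y axis runs along the board from knob end (-y) to turntable end (+y), z up. In this frame, all at x = 0: knob axis y = -160 mm, flap hinge y = -80 mm, board pivot y = +160 mm (45 mm high), turntable axis y = +165 mm
- board: pale wooden board, 180 (x) by 455 (y) by 14 mm, top 59 mm above the slab when level; origin on its pivot line. It tilts about the pivot at the turntable end; a spring lifts its knob end about 11 mm above level until pressed down. About 7 N straight down at the knob brings it to level; push beyond that stands on the foot (15 N in all is a firm press)
- knob_grip (a point): point to grip the red round levelling knob (40 mm diameter, 40 mm tall, on a 6 mm collar on the board): on its upright axis, 22 mm above its underside, 18 mm below its top; rides with the board
- knob: the red knob; origin at the centre of its underside. Turns stiffly (0.12 N m) and stays. Clockwise from above drives the foot down 3.2 mm per rad, so the pressed knob end stands higher; counter-clockwise lowers it. At the start it can turn over 2 rad either way; under 1.5 rad is needed
- bubble (a joint): place of the white bubble (14 mm long) in the yellow-green vial, in m: 0 is centred between the black lines (21 mm apart), positive is towards the knob (knob end too high: turn counter-clockwise), negative towards the turntable (turn clockwise), at most 0.022. Settles in 1 s. With level shut and foot pressed down it moves about 11.5 mm per rad of knob; shut but unpressed it stays at +0.022
- flap (a joint): angle of the flip-down spirit level in rad: 0 is shut flat and snapped under its catch, 1.45 widest open. The hinge lies along the stand's x axis; shut, it reaches from the hinge towards the turntable. It stays where left (0.15 N m friction); the catch resists from about 0.09 rad, needs about 8 N at the rubber pad, and holds it shut below about 0.03 rad
- flap_hinge (a point): middle of the hinge line of the spirit level flap, 6 mm above the board top; rides with the board
- flap_pad (a point): centre of the black rubber push pad on the upper face of the flap near its free end, 106 mm from the hinge line and 18 mm off the hinge plane; the blue flap is 60 mm wide and 118 mm long. The upper face looks up when shut and towards the knob when open; it is the face to push
- vial_mid (a point): middle of the top of the vial (76 mm long, 20 mm diameter, standing 24 mm off the hinge plane, along the flap), 50 mm from the hinge line
- foot: rubber-tipped steel foot under the knob; origin at its lowest point; rises and sinks in the board as the knob turns
- pad_thick: fixed black rubber pad, 56 mm diameter, 13 mm thick, origin at the centre of its underside; lies either under the foot or spare beside the stand
- pad_thin: fixed orange plastic pad, 56 mm diameter, 7 mm thick, origin at the centre of its underside; lies in the other of those two places
- turntable (a joint): angle of the wooden turntable (170 mm diameter, four seated empty jars with white caps, jar tops 143 mm above the slab) in rad; 0 at the start; leave it
- chew_toy: red hard rubber chew toy, standing, 54 mm diameter, 86 mm tall, origin at the centre of its underside; bystander
- clip: steel slip-lead clip lying flat, about 80 mm long, 12 mm thick, origin inside it at half thickness; bystander
- treat_mold: yellow treat mold, 100 by 160 by 22 mm, origin at the centre of its underside; bystander
- pitcher: empty glass pitcher, 100 mm diameter, 170 mm tall, handle to its +y side reaching 94 mm out, origin at the centre of its underside; bystander
There are look-alikes about, which are no part of the job. Several things have the shape of the pad_thin; the one meant has the colours described above.

How it is judged:
On the way, in this order (a step that is already met when the one before it is completed fails the run):
1. the spirit level is snapped shut under its catch (value of joint flap below 0.02 rad), for 0.2 s.
2. the fingers hold the knob, the foot is pressed on its pad and the bubble is centred (value of joint bubble between -0.0035 and 0.0035 m and contact force between the fingers and knob above 2 N and (contact force between foot and pad_thick above 1.5 N or contact force between foot and pad_thin above 1.5 N)), for 0.3 s.
At the end, for the whole second after the job is handed in: The spirit level is shut under its catch (below 0.02 rad), the fingers are on the knob (over 2 N), the foot stands on its pad with more than 1.5 N, and the bubble is within 3.5 mm of the centre (between the lines), all while the robot keeps holding (all of step 2 and value of joint flap below 0.02 rad); the arm keeps its last pose, push and grip.
It fails at once if the turntable is turned by more than 0.2 rad (value of joint turntable above 0.2 rad or value of joint turntable below -0.2 rad).
It fails at once if a bystander is shifted by more than 2 cm (distance of any of chew_toy, clip, treat_mold, pitcher from where it was at the start of the episode above 0.02 m).
It fails at once if a bystander is knocked over (angle between any of chew_toy, pitcher's own z axis and vertical above 0.5 rad).
It also fails if it takes over 54 s, if anything falls off the work surface, if the arm or the gripper's body presses on something with over 40 N, if the wrist force passes 120 N, or if a joint passes its speed limit or range.

### The arm

A 7-joint arm with a two-finger parallel gripper is mounted at the origin on the work surface. World frame = base frame: x ahead of the robot, y to its left, z up, the work surface at z = 0. Lengths are in m, angles in rad, forces in N, time in s.
With the tool pointing down it reaches from about 0.4 to 0.925 m from the base axis. Payload 4.1 kg.
Tool frame: the origin (TCP) lies at the very end of the fingers, on their centre line; the grasp point (between the pads) lies 19 mm behind it; z points along the fingers, y is the line along which they close (so a half turn about z gives the same grasp; the last joint's range is limited). The gripper opens to 85 mm and grips with 20 to 120 N. Pads are 22 mm wide; open, the fingers measure 114 mm over their backs; the gripper's body (76 mm by 85 mm) begins 54 mm behind the grasp point. The pads swing forward as they close: fully open they stand 13 mm farther back than shut.
Start: joints at [1.165, 0.398, 0.045, 1.537, -0.019, 1.207, -0.051], TCP at [0.196, -0.62, 0.231] pointing down, gripper open.
Joint ranges: [-2.82, 2.82], [-0.49, 2.23], [-1.37, 1.46], [0, 2.46], [-1.36, 4.5], [0.23, 2], [-2.94, 2.94]. Speed limits (rad/s): [2.57, 2.57, 3.14, 3.14, 3.14, 3.14, 3.14].

### API

Orientations are given as [roll, pitch, yaw] about the fixed x, y, z axes, in that order (R = Rz(yaw) Ry(pitch) Rx(roll)).
In Python, from workcell import bot gives the robot as it stands.
- The arm moves only by the tool arm_command, never from a script. Its argument "deltas" is text: rows parted by semicolons, each of 5 numbers parted by spaces: the closure, from -1 (fully open) to 1 (shut), then the shift along the tool's x, y, z in m, then the turn about the tool's z in degrees. A call has 1 to 12 rows; each row shifts and turns the commanded pose from where the row before left it, along the tool's axes as they then stand; what a row does not reach is not made up. A row lasts 1/10 s, in which the tool goes at most 50 mm and 8.59 degrees, less where a joint would pass 70% of its speed; a pose out of reach is approached as far as the arm can. A call with a gripper value outside its range is refused whole. The fingers move at their own pace and stop on an object; the grip force is fixed at half the most. Time passes only in rows, so rows that do not move let the fingers close. It gives the time, the measured TCP pose, the force, the opening and the grip force at its end, in the units of the state.
- bot.sense(): the state, without advancing time (a new reading comes with each control period).
- bot.camera(name): name is "side" or "top"; returns a dict with "color" (480x640x3 uint8, blue, green, red), "camera_matrix" (3x3 intrinsics, pixels), "k1" (the pictures are not rectified: a ray, as slopes to the right and down, at radius r is drawn at 1 + k1 r^2 times it, then the intrinsics apply), "camera_from_world" (4x4, takes a point from world to camera coordinates). Camera axes: x right, y down, z forward; pixel columns grow to the right and rows downward; lengths in m; the calibration is good to about 2 mm. A picture is of the moment at which its call begins. There is no depth.
- bot.close_job(): hands the job in; it is judged then, once.
The state is a dict: "time_s": time; "joints": joint angles; "qvel": joint speeds; "joint_torque": joint torques, N m; "tcp_pos": TCP position; "orientation": TCP orientation; "force": force on the tool from outside, world axes, zero at the start; "moment": the same for the moment, N m; "width": opening from 0.0 (shut) to 1.0 (fully open); "grasp_force": force on a finger pad.
Only numpy, scipy, OpenCV 4.12 (cv2) and the standard library are available. Lean on these libraries where they do the work, as an engineer would, in place of code of your own. Each camera call takes 0.05 s, during which the arm holds its last target. There are 200 camera calls.

## Working session

There is one attempt and no reset: what is moved stays moved. The work goes in short steps, Python scripts to look and compute and a tool call to move; the robot and the scene stay as the last step left them, time stands still between calls to the robot, and variables do not carry over. Pictures are saved under pics/ and viewed, at most 10 in all, crops included, and the job is handed in when it is done.

Besides the shell and the picture viewer there is one more tool, called as name(argument=value, ...) on one line, values as JSON. arm_command: Moves the arm, as the interface text tells. Its arguments: {"type":"object","properties":{"deltas":{"type":"string"}},"required":["deltas"]}

```bash
mkdir -p pics; ls
cat > h.py <<'E'
import numpy as np,cv2
from workcell import bot
def grab(n,f):
    c=bot.camera(n); cv2.imwrite(f,c["color"]); np.savez(f.replace('.png','.npz'),color=c["color"],K=c["camera_matrix"],k1=c["k1"],T=c["camera_from_world"]); return c
def load(f): return np.load(f)
def ray(c,uv):
    K=np.array(c["K"]);k=float(c["k1"]);T=np.array(c["T"])
    p=cv2.undistortPoints(np.array([[uv]],float),K,np.array([k,0,0,0.]),None,None)[0,0]
    R=T[:3,:3];o=-R.T@T[:3,3];d=R.T@np.array([p[0],p[1],1]);return o,d/np.linalg.norm(d)
def atz(c,uv,z):
    o,d=ray(c,uv);return o+d*(z-o[2])/d[2]
def tri(c1,a,c2,b):
    o1,d1=ray(c1,a);o2,d2=ray(c2,b)
    s=np.linalg.lstsq(np.c_[d1,-d2],o2-o1,rcond=None)[0]
    p,q=o1+d1*s[0],o2+d2*s[1];return (p+q)/2,np.linalg.norm(p-q)
def proj(c,P):
    T=np.array(c["T"]);R,_=cv2.Rodrigues(T[:3,:3])
    return cv2.projectPoints(np.array(P,float).reshape(-1,1,3),R,T[:3,3],np.array(c["K"]),np.array([float(c["k1"]),0,0,0]))[0][:,0]
E
python3 - <<'E'
from h import *
for n in("side","top"):
    c=grab(n,f"pics/{n}0.png");T=c["camera_from_world"];print(n,(-T[:3,:3].T@T[:3,3]).round(3),T[2,:3].round(2),c["k1"])
s=bot.sense();print(s["tcp_pos"],s["orientation"],s["force"],s["time_s"],s["width"])
E
```

```text
pics
side [-0.19  -0.876  0.864] [ 0.51  0.65 -0.56] -0.19334047281107694
top [0.388 0.016 1.215] [ 0.1  -0.02 -0.99] 0.007050718136594674
[ 0.19615003 -0.61908479  0.2303621 ] [-3.13980594e+00  1.14611352e-04  3.06957931e-01] [ 0.36696204 -0.17654458 -0.53221803] 0.1 0.9993660263779546
```

View pics/side0.png

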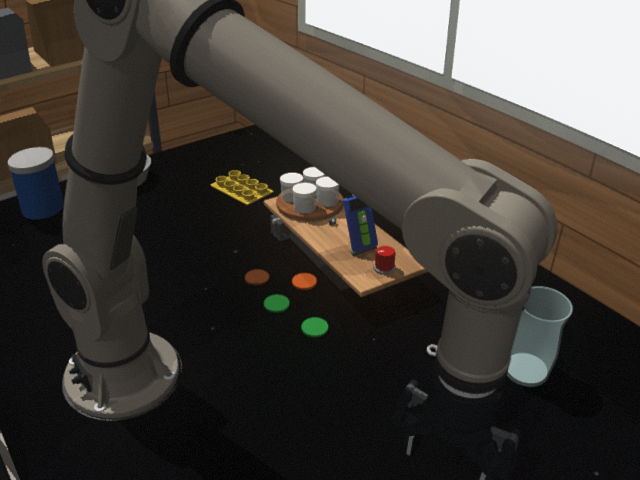

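View pics/top0.png

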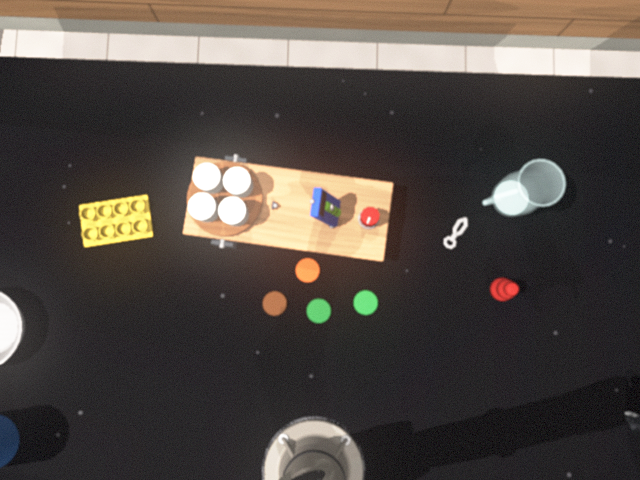

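The side view shows the red knob at (385,258), the blue flap open at (360,225) and jars at (310,190). The top view shows the knob at (370,216), the flap at (325,207), the turntable at (222,195) and the catch at (275,205). Red look-alike: the chew toy at top (505,290). Other discs: orange at (307,270), which is the spare thin pad, and brown and green decoys. I choose the red knob on the board and check it in an enlarged crop.

Run:
```python
from h import *
a=cv2.imread("pics/side0.png")[180:300,300:440];b=cv2.imread("pics/top0.png")[145:270,175:405]
a=cv2.resize(a,None,fx=5,fy=5,interpolation=cv2.INTER_CUBIC);cv2.imwrite("pics/a.png",a[:600])
cv2.imwrite("pics/b.png",cv2.resize(b,None,fx=3.4,fy=3.4,interpolation=cv2.INTER_CUBIC))
```

```text
(no output)
```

View pics/a.png

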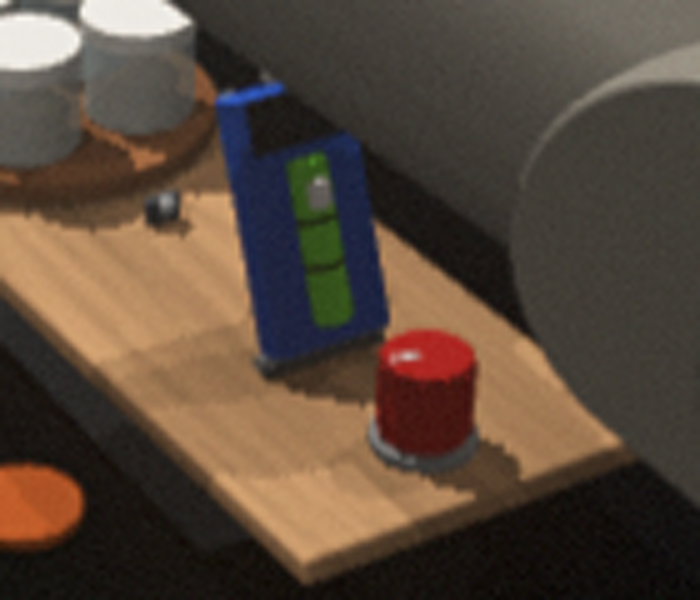

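View pics/b.png

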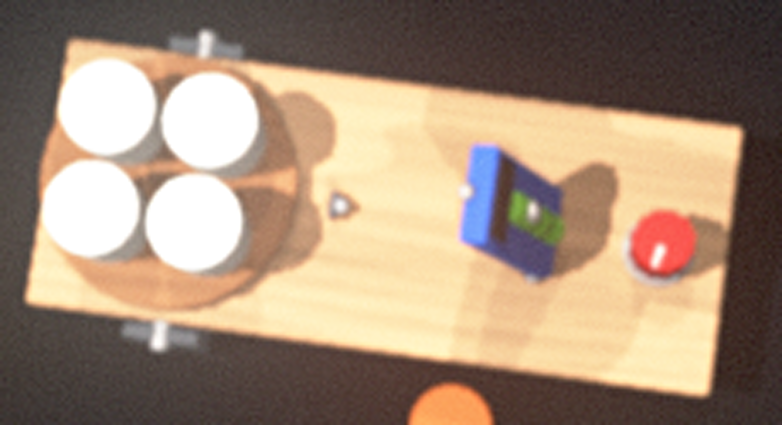

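The crops confirm the red knob standing on its grey collar on the board, with its top at side (385.2,251.2) and top (370.3,216.5). The blue flap stands open with its black pad at the free end, at side (360,203.6) and top (323,204).

```bash
cat > fit.py <<'E'
from h import *
from scipy.optimize import least_squares
S=load("pics/side0.npz");U=load("pics/top0.npz")
s=lambda x,y:(300+x/5,180+y/5)
t=lambda x,y:(175+x/3.4,145+y/3.4)
for n,a,b in [("knobtop",s(426,356),t(664,243)),("pad",s(300,118),t(503,200)),("catch",s(163,205),t(341,206)),("nearcorner",s(305,572),t(710,395)),("freeedgeL",s(222,98),t(468,240))]:
    p,e=tri(S,a,U,b);print(n,p.round(4),round(e,4))
# pose fit: stand x,y,yaw,tilt(about pivot), flap
# stand y axis dir = knob->turntable ; board pts in stand frame
def board(P,th): # rotate about pivot (y=.16,z=.045): knob end up for th>0
    P=np.array(P,float);y=P[1]-.16;z=P[2]-.045
    return np.array([P[0],.16+y*np.cos(th)+z*np.sin(th),.045-y*np.sin(th)+z*np.cos(th)])
def flap(r,h,f): # r along flap, h off plane
    return [0,-.08+r*np.cos(f)-h*np.sin(f),.065+r*np.sin(f)+h*np.cos(f)]
def W(P,q):
    c,n=np.cos(q[2]),np.sin(q[2]);return np.array([q[0]+c*P[0]-n*P[1],q[1]+n*P[0]+c*P[1],P[2]])
y1=-.16-.065
def pts(q):
    kt=[0,-.16,.059+.046]
    L=[kt,flap(.106,.018,q[4]),[.09,None,.059],[-.09,None,.059]]
    return L
obs=[(S,s(426,356),lambda q:board([0,-.16,.105],q[3])),(U,t(664,243),lambda q:board([0,-.16,.105],q[3])),
 (S,s(300,118),lambda q:board(flap(.106,.018,q[4]),q[3])),(U,t(503,200),lambda q:board(flap(.106,.018,q[4]),q[3])),
 (U,t(742,127),lambda q:board([.09,q[5],.059],q[3])),(U,t(710,395),lambda q:board([-.09,q[5],.059],q[3])),
 (S,s(305,572),lambda q:board([-.09,q[5],.045],q[3])),
 (U,t(70,40),lambda q:board([.09,q[5]+.455,.059],q[3])),(U,t(27,302),lambda q:board([-.09,q[5]+.455,.059],q[3])),
 (S,s(423,447),lambda q:board([0,-.16,.062],q[3]))]
def res(q): return np.concatenate([proj(c,[W(f(q),q)])[0]-uv for c,uv,f in obs])
if 1:
    r=least_squares(res,[.6,.1,0,.035,1.2,-.225],loss='soft_l1')
    q=r.x;print(q.round(4));print(res(q).round(1).reshape(-1,2))
    np.save("q.npy",q)
    for n,P in [("knobtop",board([0,-.16,.105],q[3])),("grip",board([0,-.16,.087],q[3])),("hinge",board([0,-.08,.065],q[3])),("pad",board(flap(.106,.018,q[4]),q[3])),("padshut",board(flap(.106,.018,0),q[3])),("turntable",[0,.165,0])]:
        print(n,W(P,q).round(4))
E
python3 fit.py
```

```text
knobtop [ 0.5636 -0.1087  0.113 ] 0.0007
pad [ 0.5773 -0.0044  0.174 ] 0.0007
catch [0.588  0.1009 0.0708] 0.0016
nearcorner [ 0.4704 -0.1456  0.065 ] 0.0006
freeedgeL [0.5506 0.0162 0.1833] 0.0001
[ 0.5823  0.048  -0.1106  0.0255  1.1804 -0.2048]
[[ 0.5 -0.1]
 [ 0.4 -0.7]
 [-0.4 -0.3]
 [ 0.2  0.2]
 [ 0.2  0.4]
 [-0.1  0. ]
 [-0.2  4. ]
 [-0.2 -0.3]
 [-0.4  0.2]
 [-0.1 -1.7]]
knobtop [ 0.5648 -0.1094  0.1131]
grip [ 0.5647 -0.1098  0.0951]
hinge [ 0.5735 -0.0309  0.0711]
pad [ 0.5764 -0.0047  0.1753]
padshut [0.5852 0.0749 0.0864]
turntable [0.6005 0.212  0.    ]
```

arm_command(deltas="1 0 0 0 -8.25; 1 0 0 0 -8.25; 1 0 0 0 -8.25; 1 0 0 0 -8.25; 1 0 0 0 -8.25; 1 0 0 0 -8.25; 1 0 0 0 -8.25; 1 0 0 0 -8.25; 1 0 0 0 0")

```text
time_s: 1.0
tcp_pos: [0.1961, -0.6194, 0.2307]
orientation: [-3.141, -0.001, 1.458]
force: [-0.8, 0.8, 0.7]
width: -0.0
grasp_force: 0.0
```

arm_command(deltas="1 0.02 0.01 0 0; 1 0.04 0.02 0 0; 1 0.04 0.021 0 0; 1 0.04 0.021 0 0; 1 0.04 0.021 0 0; 1 0.04 0.021 0 0; 1 0.04 0.021 0 0; 1 0.04 0.021 0 0; 1 0.04 0.021 0 0; 1 0.04 0.021 0 0; 1 0.04 0.021 0 0; 1 0.04 0.021 0 0")

```text
time_s: 2.2
tcp_pos: [0.4868, -0.1878, 0.2313]
orientation: [3.142, 0.0, 1.455]
force: [0.8, -0.2, -1.2]
width: -0.003
grasp_force: 0.0
```

arm_command(deltas="1 0.04 0.021 0 0; 1 0.04 0.021 0 0; 1 0.03 0.015 0 0; 1 0.02 0.012 0 0; 1 0 0 0 0; 1 0 0 0 0")

```text
time_s: 2.8
tcp_pos: [0.569, -0.068, 0.2309]
orientation: [-3.141, 0.001, 1.458]
force: [0.3, -0.6, -0.0]
width: 0.001
grasp_force: 0.0
```

arm_command(deltas="1 0.01 0 0.026 0; 1 0.015 0 0.025 0; 1 0.015 0 0 0; 1 0.0145 0 0 0; 1 0.01 0 0.004 0; 1 0.01 0 0.004 0; 1 0.009 0 0.005 0; 1 0.009 0 0.006 0; 1 0.009 0 0.007 0; 1 0.008 0 0.008 0; 1 0 0 0 0")

```text
time_s: 3.9
tcp_pos: [0.5804, 0.0425, 0.1446]
orientation: [-3.138, -0.0, 1.461]
force: [-0.1, -0.7, 0.2]
width: -0.005
grasp_force: 0.0
```

arm_command(deltas="1 0.0065 0 0.009 0; 1 0.006 0 0.009 0; 1 0.006 0 0.01 0; 1 0.004 0 0.01 0; 1 0.003 0 0.01 0; 1 0 0 0 0; 1 0 0 0 0")

```text
time_s: 4.6
tcp_pos: [0.5844, 0.0684, 0.0979]
orientation: [-3.141, -0.003, 1.46]
force: [1.0, 5.2, -1.9]
width: -0.002
grasp_force: 3.3
```

Run:
```python
from h import *
a=grab("side","pics/side1.png")["color"][170:290,270:430];b=grab("top","pics/top1.png")["color"][145:265,240:400]
cv2.imwrite("pics/c.png",np.hstack([cv2.resize(x,(400,300),interpolation=cv2.INTER_CUBIC) for x in(a,b)]))
print(bot.sense()["force"],bot.sense()["moment"])
```

```text
[ 1.12023725  5.46037934 -0.95831879] [ 1.23838523 -0.26413264 -0.0186605 ]
```

View pics/c.png

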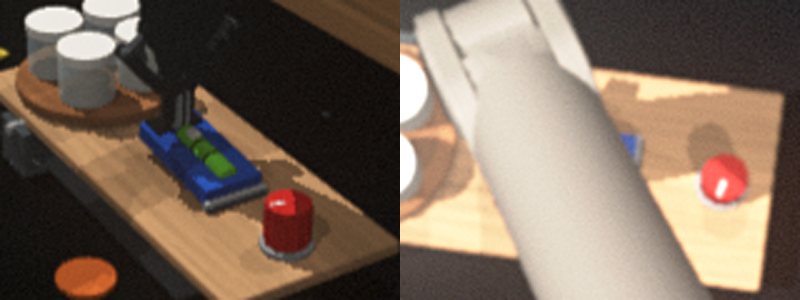

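The side view shows the flap almost flat, with the fingertips on the pad and the back of the fingers against the vial's end, which explains the +y force. I'll shift 4 mm outward and press down.

arm_command(deltas="1 0.004 0 -0.002 0; 1 0 0 0.005 0; 1 0 0 0.004 0; 1 0 0 0.004 0; 1 0 0 0 0")

```text
time_s: 5.2
tcp_pos: [0.5852, 0.0708, 0.0878]
orientation: [3.141, -0.001, 1.459]
force: [0.2, 2.3, 4.3]
width: -0.001
grasp_force: 2.3
```

arm_command(deltas="1 0 0 0.003 0; 1 0 0 0.003 0; 1 0 0 0 0")

```text
time_s: 5.5
tcp_pos: [0.5854, 0.07, 0.0837]
orientation: [3.141, 0.001, 1.458]
force: [-5.1, 0.4, 16.2]
width: -0.001
grasp_force: 8.1
```

arm_command(deltas="1 0 0 0.003 0; 1 0 0 0 0; 1 0 0 0 0; 1 0 0 -0.02 0; 1 0 0 -0.03 0; 1 0 0 -0.03 0; 1 0 0 -0.02 0; 1 0 0 0 0")

```text
time_s: 6.3
tcp_pos: [0.5867, 0.0692, 0.1809]
orientation: [3.136, 0.001, 1.457]
force: [0.5, 0.2, -0.3]
width: 0.003
grasp_force: 0.0
```

arm_command(deltas="-1 -0.03 0 0 0; -1 -0.04 0 0 0; -1 -0.04 0 0 0; -1 -0.04 -0.002 0 0; -1 -0.03 0 0 0; -1 0 0 0 0; -1 0 0 0 0; -1 0 0 0 0")

```text
time_s: 7.1
tcp_pos: [0.5623, -0.1072, 0.1774]
orientation: [-3.14, -0.001, 1.46]
force: [0.1, 0.3, 0.4]
width: 0.999
grasp_force: 0.0
```

Run:
```python
from h import *
a=grab("side","pics/side2.png")["color"][160:280,270:430];b=grab("top","pics/top2.png")["color"][145:265,240:400]
cv2.imwrite("pics/d.png",np.hstack([cv2.resize(x,(400,300),interpolation=cv2.INTER_CUBIC) for x in(a,b)]))
s=bot.sense();print(s["tcp_pos"],s["width"],s["joints"])
```

```text
[ 0.56272462 -0.10678599  0.17790877] 1.0013349300314196 [ 0.5412523   0.34524536 -0.53190254  1.77560783  0.19596156  1.07420286
 -0.16826434]
```

View pics/d.png

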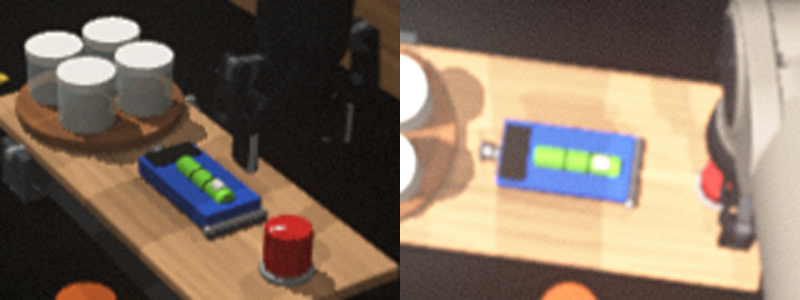

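The flap is shut flat, with the catch knob (top crop 490,152) against its free end and the white bubble at the knob end of the vial (605,163). The top camera sees the vial clearly. Next I descend on the knob.

arm_command(deltas="-1 -0.002 0.002 0.03 0; -1 0 0 0.03 0; -1 0 0 0.025 0; -1 0 0 0.014 0; -1 0 0 0 0; 1 0 0 0 0; 1 0 0 0 0; 1 0 0 0 0; 1 0 0 0 0; 1 0 0 0 0; 1 0 0 0 0")

```text
time_s: 8.3
tcp_pos: [0.5655, -0.1108, 0.0806]
orientation: [3.139, 0.0, 1.459]
force: [-0.8, -0.9, 6.1]
width: 0.455
grasp_force: 59.6
```

arm_command(deltas="1 0 0 0.003 0; 1 0 0 0.003 0; 1 0 0 0.002 0; 1 0 0 0 0")

```text
time_s: 8.7
tcp_pos: [0.5654, -0.1118, 0.0731]
orientation: [3.14, 0.002, 1.458]
force: [-3.1, -3.2, 9.7]
width: 0.455
grasp_force: 60.3
```

arm_command(deltas="1 0 0 0.002 0; 1 0 0 0.002 0; 1 0 0 0 0; 1 0 0 0 0")

```text
time_s: 9.1
tcp_pos: [0.5655, -0.1119, 0.0721]
orientation: [3.14, 0.003, 1.457]
force: [-9.4, -2.0, 29.2]
width: 0.453
grasp_force: 62.6
```

arm_command(deltas="1 0 0 -0.001 0; 1 0 0 0 0; 1 0 0 0 0; 1 0 0 0 0; 1 0 0 0 0; 1 0 0 0 0; 1 0 0 0 0; 1 0 0 0 0")

```text
time_s: 9.9
tcp_pos: [0.5655, -0.1119, 0.0724]
orientation: [3.14, 0.003, 1.457]
force: [-7.7, -2.6, 24.5]
width: 0.455
grasp_force: 61.8
```

```bash
cat > bub.py <<'E'
import sys
from h import *
f=sys.argv[1];c=grab("top",f"pics/{f}.png");b=c["color"][185:235,285:345]
cv2.imwrite(f"pics/{f}z.png",cv2.resize(b,None,fx=10,fy=10,interpolation=cv2.INTER_CUBIC))
# vial axis profile: vial centre and direction in world
q=np.load("q.npy");cc,n=np.cos(q[2]),np.sin(q[2])
C=load(f"pics/{f}.npz");r=np.arange(.008,.095,.002)
P=[[q[0]-n*(y-.08),q[1]+cc*(y-.08),.065+.022] for y in r]
uv=proj(C,P).astype(np.float32)
v=cv2.remap(c["color"],uv[:,:1].copy(),uv[:,1:].copy(),cv2.INTER_LINEAR)[:,0]
print(uv[21].round(1))
for a,x in zip(r,v): print(int(a*1000+.5),x, end='; ')
E
python3 bub.py e; python3 -c "
from workcell import bot
print(bot.sense()['force'])"
```

```text
[311.9 209.7]
8 [233 135 103]; 10 [219 127 101]; 12 [167 126  99]; 14 [121 184 129]; 16 [111 240 170]; 18 [113 254 192]; 20 [117 254 200]; 22 [118 253 200]; 24 [118 253 201]; 26 [120 253 203]; 28 [124 252 204]; 30 [144 251 212]; 32 [203 249 239]; 34 [248 252 254]; 36 [255 254 255]; 38 [255 254 255]; 40 [255 255 255]; 42 [254 255 255]; 44 [250 255 255]; 46 [222 254 247]; 48 [161 254 225]; 50 [121 253 203]; 52 [119 253 202]; 54 [123 254 206]; 56 [123 254 206]; 58 [119 254 202]; 60 [112 249 190]; 62 [107 238 175]; 64 [108 237 175]; 66 [117 250 193]; 68 [121 254 204]; 70 [124 254 206]; 72 [122 254 206]; 74 [126 254 209]; 76 [125 253 207]; 78 [122 253 204]; 80 [121 253 204]; 82 [123 253 205]; 84 [123 253 206]; 86 [125 254 204]; 88 [144 253 194]; 90 [188 241 166]; 92 [233 191 131]; 94 [232 144 112]; [-7.55816892 -1.90595979 24.50106853]
```

View pics/ez.png

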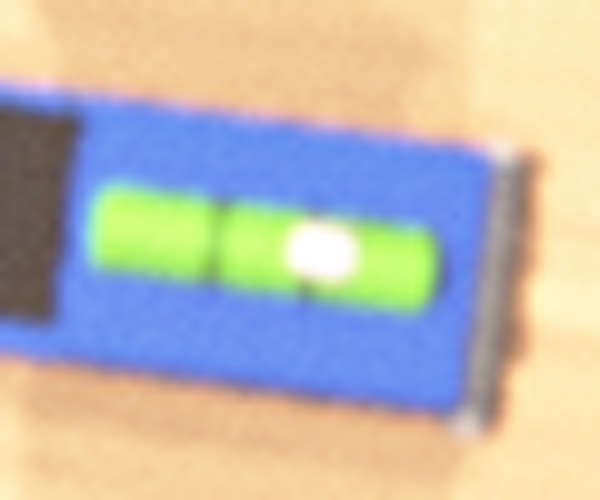

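The bubble sits at (322,250) and the black lines at (215,240) and (309,252), with their middle near 262. That puts the bubble about +13 mm towards the knob, so I turn counter-clockwise about 1.13 rad (65°), following down 3.6 mm.

arm_command(deltas="1 0 0 0.0002 -6; 1 0 0 0.0003 -6; 1 0 0 0.0003 -6; 1 0 0 0.0003 -6; 1 0 0 0.0003 -6; 1 0 0 0.0003 -6; 1 0 0 0.0004 -6; 1 0 0 0.0004 -6; 1 0 0 0.0004 -6; 1 0 0 0.0004 -6; 1 0 0 0.0003 -5; 1 0 0 0 0")

```text
time_s: 11.15
tcp_pos: [0.569, -0.1107, 0.0688]
orientation: [3.138, 0.008, 2.594]
force: [0.9, -0.8, 16.8]
width: 0.454
grasp_force: 61.4
```

arm_command(deltas="1 0 0 0 0; 1 0 0 0 0; 1 0 0 0 0; 1 0 0 0 0; 1 0 0 0 0; 1 0 0 0 0; 1 0 0 0 0; 1 0 0 0 0; 1 0 0 0 0; 1 0 0 0 0")

```text
time_s: 12.15
tcp_pos: [0.5691, -0.1107, 0.0688]
orientation: [3.138, 0.008, 2.593]
force: [1.2, -0.9, 16.2]
width: 0.454
grasp_force: 61.4
```

```bash
python3 bub.py g
```

```text
[311.9 209.7]
8 [227 130 103]; 10 [205 122  99]; 12 [160 140 108]; 14 [123 204 139]; 16 [114 248 181]; 18 [119 255 200]; 20 [121 254 204]; 22 [121 253 204]; 24 [121 253 203]; 26 [122 253 204]; 28 [122 253 205]; 30 [123 253 205]; 32 [126 254 211]; 34 [121 253 205]; 36 [123 254 205]; 38 [114 251 192]; 40 [112 234 176]; 42 [146 224 192]; 44 [209 236 232]; 46 [252 252 255]; 48 [255 255 255]; 50 [255 255 255]; 52 [255 255 255]; 54 [255 255 255]; 56 [255 255 255]; 58 [235 255 253]; 60 [171 253 228]; 62 [123 250 201]; 64 [121 251 202]; 66 [138 255 226]; 68 [145 255 233]; 70 [145 255 233]; 72 [144 255 232]; 74 [145 255 232]; 76 [147 255 234]; 78 [146 255 233]; 80 [144 255 232]; 82 [143 255 232]; 84 [142 255 232]; 86 [145 255 229]; 88 [170 255 216]; 90 [220 250 178]; 92 [240 189 131]; 94 [215 135 110];
```

View pics/gz.png

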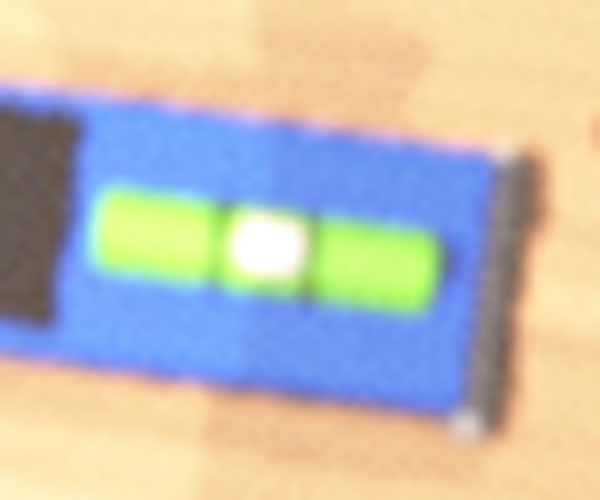

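The bubble (268,245) sits between the lines (218 and 311), less than 1 mm off centre. The push is 16 N, well above the roughly 7 N that brings the board level. I'm handing in.

```bash
python3 -c "
from workcell import bot
print(bot.sense()['force']);print(bot.close_job())"
```

```text
[ 1.169619   -1.09963651 17.11005194]
the job is handed in; nothing more can be done
None
```

The job is handed in, though the hand-in returned no verdict: the spirit level looks shut under its catch, the knob is still gripped and pressed down at about 17 N, and the bubble is about 1 mm from centre.

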